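Make up two painting kits

ROBOT

A 7-joint arm with a two-finger parallel gripper is mounted at the origin on the work surface. World frame = base frame: x ahead of the robot, y to its left, z up, the work surface at z = 0. Lengths are in mm, angles in rad, forces in N, time in s.
With the tool pointing down it reaches from about 400 to 900 mm from the base axis. Payload 5.5 kg.
Tool frame: the origin (TCP) lies midway between the tips of the shut fingers; the grasp point (between the pads) lies 19 mm behind it (manip.grip_point_offset is the distance from the TCP to the grasp point, in mm); z points along the fingers, y is the direction in which the jaws open and shut (so a half turn about z gives the same grasp; the last joint's range is limited). The gripper opens to 85 mm and grips with 20 to 120 N. Pads are 22 mm wide; open, the fingers measure 114 mm over their backs; the gripper's body (76 mm by 85 mm) begins 54 mm behind the grasp point. The pads swing forward as they close: fully open they stand 13 mm farther back than shut.
Start: joints at [1.61, 0.501, -0.427, 1.55, 0.221, 1.138, -0.21], TCP at [144.293, -633.782, 231.31] pointing down, gripper open.
Joint ranges: [-2.88, 2.88], [-0.31, 2.03], [-1.54, 1.56], [0.2, 2.42], [-1.41, 4.55], [0.19, 2.02], [-2.57, 2.57]. Speed limits (rad/s): [2.57, 2.57, 3.14, 3.14, 3.14, 3.14, 3.14].

INTERFACE

Orientations are given as [roll, pitch, yaw] about the fixed x, y, z axes, in that order (R = Rz(yaw) Ry(pitch) Rx(roll)).
In Python, from cell import manip, camera gives the robot as it stands. The module is installed in compiled form; this text tells all that it offers.
- The arm moves only by the tool step_arm, never from a script. Its argument "deltas" is a list of rows, each an object with "fingers": the finger opening in cm, from 0 to 8.54; "dp": the shift along the world's x, y, z in cm, a list of three; "twist": the turn, a rotation vector about the world's x, y, z in rad, a list of three. A call has exactly 10 rows; each row shifts and turns the commanded pose from where the row before left it; what a row does not reach is not made up. A row lasts 1/12 s, in which the tool goes at most 41.7 mm and 7.16 degrees, less where a joint would pass 70% of its speed; a pose out of reach is approached as far as the arm can. A call with a gripper value outside its range is refused whole. The fingers move at their own pace and stop on an object; the grip force is fixed at half the most. Time passes only in rows, so rows that do not move let the fingers close, or fill a call up. It gives the time, the measured TCP pose, the force and the opening at its end, in the units of the state.
- manip.get_obs(): the state, without advancing time (a new reading comes with each control period).
- camera(name): name is "scene" or "top" or "wrist"; returns a dict with "img" (384x512x3 uint8, red, green, blue), "fx", "fy", "cx", "cy" (pixels), "k1" (the pictures are not rectified: a ray, as slopes to the right and down, at radius r is drawn at 1 + k1 r^2 times it, then the intrinsics apply), "rvec" (rotation vector, rad) and "tvec" (3), from world to camera coordinates, as OpenCV has them. Camera axes: x right, y down, z forward; pixel columns grow to the right and rows downward; lengths in mm; the calibration is good to about 2 mm. A picture is of the moment at which its call begins. There is no depth.
- manip.job_done(): hands the job in, once; it reports no verdict.
The state is a dict: "t": time; "joints": joint angles; "qd": joint speeds; "joint_efforts": joint torques, N m; "position": TCP position; "orientation": TCP orientation; "force": force on the tool from outside, world axes, zero at the start; "wrist_torque": the same for the moment, N m; "width": finger opening in mm.
Only numpy, scipy, OpenCV 4.12 (cv2) and the standard library are available. Lean on these libraries where they do the work, as an engineer would, in place of code of your own. Each camera call takes 0.05 s, during which the arm holds its last target.

TASK

Make up the two painting kits: the green tray gets the green paint jar and the white eraser, the blue tray gets the blue paint jar and the red paint cake. In each tray stand the jar upright in the cork-spotted compartment and lay the other piece flat in the bare compartment. The red cake sits flush in its wooden dock, so press the dock's lever all the way down to raise it first; leave the yellow jar where it stands.

Things in the scene. Friction and masses are not known exactly. Their poses are not given: they have to be found in the camera images.
- jar_green_mid (a point): Green paint jar with a green cap, 48 mm in diameter and 56 mm tall, 120 g give or take, with a thin white band below the cap; it stands upright. The point is at its centre, 28 mm above its underside.
- jar_blue_mid (a point): Blue paint jar with a blue cap, 48 mm in diameter and 56 mm tall, 120 g give or take, with a thin white band below the cap; it stands upright. The point is at its centre, 28 mm above its underside.
- jar_yellow_mid (a point): Yellow paint jar with a yellow cap, not wanted in either kit, 48 mm in diameter and 56 mm tall, 120 g give or take, with a thin white band below the cap; it stands upright. The point is at its centre, 28 mm above its underside.
- eraser_mid (a point): White eraser with a grey sleeve, a block lying flat: 28 mm (its x) by 56 mm (its y) by 22 mm high, 40 g. The point is at its centre, 11 mm above its underside.
- cake_mid (a point): Red round cake of solid paint, 44 mm in diameter, 24 mm tall, 60 g. It starts in the pocket of a pale wooden dock fixed to the desk (76 mm by 135 mm, 34 mm high), its top flush with the dock's top, and can be gripped only after the lever has raised it: then 16 mm stand proud of the dock. The point is at its centre, 12 mm below its top. The dock's long axis runs from the cake towards the lever pad; the dock's edges beside the cake lie 38 mm either side of that line.
- lever_pad (a point): Centre of the top of the black pad (34 mm by 26 mm) at the end of the dock's brass ejector lever, about 120 mm from the cake's centre. It starts about 68 mm above the desk; pressed straight down by about 29 mm it reaches its stop. The lever's brass pivot, 61 mm high, stands between pad and cake, 55 mm from the cake's centre.
- eject (a joint): Ejector lever, angle in rad: 0 with the pad up and the cake down, 0.45 with the pad fully down and the cake raised by 16 mm. Pressing takes about 3 N at the pad; the lever stays where it is left.
- tray_green: Green enamelled kit tray fixed to the desk, 82 mm (its x) by 156 mm (its y), with 10 mm high, 4 mm thick outer walls, a floor 4 mm thick and a divider across the middle. Its two compartments are 74 mm (x) by about 72 mm (y), centred at y = +38 mm and y = -38 mm. The compartment at +y has a round cork spot of 60 mm on its floor; the one at -y is bare. Origin: centre of the underside, z up.
- tray_blue: Blue enamelled kit tray fixed to the desk, 82 mm (its x) by 156 mm (its y), with 10 mm high, 4 mm thick outer walls, a floor 4 mm thick and a divider across the middle. Its two compartments are 74 mm (x) by about 72 mm (y), centred at y = +38 mm and y = -38 mm. The compartment at +y has a round cork spot of 60 mm on its floor; the one at -y is bare. Origin: centre of the underside, z up.
Things that resemble listed ones, but are neither listed nor needed, are in the scene too. Of the things shaped like the part that bears jar_blue_mid, the blue one is meant.

How it is judged (in metres and radians):
On the way:
1. the lever is pressed fully down and the paint cake has risen in its pocket (value of joint eject above 0.36 rad and height (world z) of cake_mid above 0.033 m), for 0.2 s.
At the end, for the whole second after the job is handed in: Jars upright (0.2 rad) on the floor of their own trays, within 15 mm in x and y of the cork compartment's centre; eraser (25 mm) and cake (18 mm; flat to 0.2 rad) in the bare compartments; heights to 5 mm; all released and at rest; yellow jar within 30 mm of its start (x of jar_green_mid in the frame of tray_green between -0.015 and 0.015 m and y of jar_green_mid in the frame of tray_green between 0.023 and 0.053 m and z of jar_green_mid in the frame of tray_green between 0.027 and 0.037 m and angle between each of jar_green_mid, jar_blue_mid's own z axis and vertical below 0.2 rad and linear speed of each of jar_green, eraser, jar_blue, cake below 0.02 m/s and x of eraser_mid in the frame of tray_green between -0.025 and 0.025 m and y of eraser_mid in the frame of tray_green between -0.063 and -0.013 m and z of eraser_mid in the frame of tray_green between 0.01 and 0.02 m and x of jar_blue_mid in the frame of tray_blue between -0.015 and 0.015 m and y of jar_blue_mid in the frame of tray_blue between 0.023 and 0.053 m and z of jar_blue_mid in the frame of tray_blue between 0.027 and 0.037 m and x of cake_mid in the frame of tray_blue between -0.018 and 0.018 m and y of cake_mid in the frame of tray_blue between -0.056 and -0.02 m and z of cake_mid in the frame of tray_blue between 0.011 and 0.021 m and (angle between cake_mid's own z axis and vertical below 0.2 rad or angle between cake_mid's own z axis and vertical above 2.94 rad) and distance of jar_yellow_mid from where it was at the start of the episode below 0.03 m); the robot touches nothing.
It fails at once if the yellow jar is taken or pushed away (distance of jar_yellow_mid from where it was at the start of the episode above 0.03 m).
It also fails if it takes over 115 s, if anything falls off the work surface, if the arm or the gripper's body presses on something with over 40 N, if the wrist force passes 120 N, or if a joint passes its speed limit or range.

## Working session

There is one attempt and no reset: what is moved stays moved. The work goes in short steps, Python scripts to look and compute and a tool call to move; the robot and the scene stay as the last step left them, time stands still between calls to the robot, and variables do not carry over. Pictures are saved under pics/ and viewed, and the job is handed in when it is done.

Besides the shell and the picture viewer there is one more tool, called after "Request:" as a command line: name --argument value ..., lists and objects as JSON in quotes. step_arm: Moves the arm, as the interface text tells. Its arguments: {"type":"object","properties":{"deltas":{"type":"array","items":{"type":"object","properties":{"fingers":{"type":"number"},"dp":{"type":"array","items":{"type":"number"}},"twist":{"type":"array","items":{"type":"number"}}}}}},"required":["deltas"]}

```bash
mkdir -p pics; ls; python3 - <<'E'
from cell import manip, camera
import cv2,json
print(manip.get_obs())
for n in ["scene","top","wrist"]:
    c=camera(n); cv2.imwrite(f"pics/{n}0.png",c["img"][:,:,::-1])
    print(n,{k:v for k,v in c.items() if k!="img"})
E
```

```text
pics
{'t': 0.0, 'joints': array([ 1.61019171,  0.50187187, -0.42678823,  1.55146529,  0.22081375,
        1.1383041 , -0.21035803]), 'qd': array([0.00123561, 0.00059224, 0.00063619, 0.00054071, 0.00155396,
       0.00048586, 0.00108084]), 'joint_efforts': array([ 6.72254664e-04, -5.69528747e+01, -5.81580251e+00, -2.80943191e+01,
        1.06012574e-02,  1.22712451e-02, -9.83536069e-06]), 'position': array([ 144.05637438, -633.11191267,  230.23767132]), 'orientation': array([-3.13960564e+00, -5.60885777e-05,  2.23807608e-01]), 'force': array([-0.76307715,  0.22898032,  0.38808336]), 'wrist_torque': array([ 0.00230825, -0.00359524, -0.02828645]), 'width': 84.94174811310928}
scene {'fx': 372.71292497839363, 'fy': 372.71292497839363, 'cx': 259.17023268664843, 'cy': 195.3544147865294, 'k1': -0.08631065146387293, 'rvec': array([ 1.94237031,  1.68396264, -0.59207772]), 'tvec': array([-107.96979894, -332.42068   , 1362.96931652])}
top {'fx': 436.65567953158836, 'fy': 436.65567953158836, 'cx': 252.9826411972499, 'cy': 194.55204632509728, 'k1': -0.033422579338025, 'rvec': array([ 2.10208457, -2.13317771,  0.15149176]), 'tvec': array([ 46.16082662, 509.24901331, 919.41420229])}
wrist {'fx': 295.2379695685729, 'fy': 295.2379695685729, 'cx': 257.7313263604233, 'cy': 193.05056004990055, 'k1': -0.06466281433513377, 'rvec': array([-2.24708036,  1.79305257,  0.29614459]), 'tvec': array([-649.09171963,  -41.99529942,  381.68226318])}
```

View pics/scene0.png

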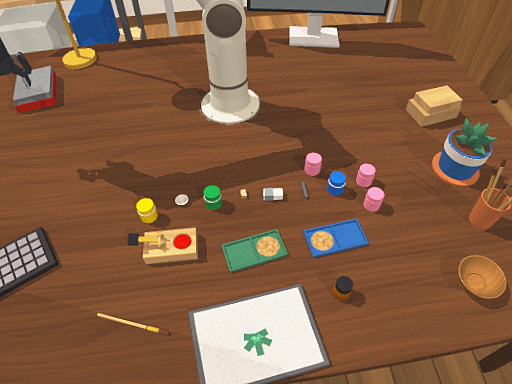

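View pics/top0.png

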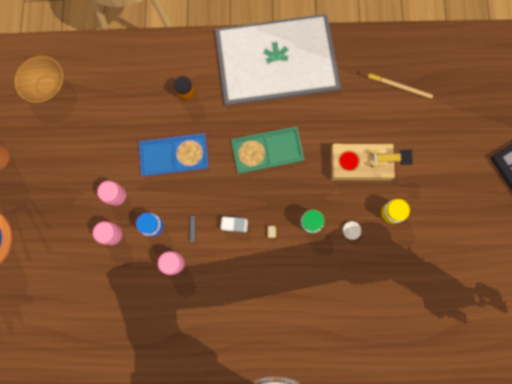

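View pics/wrist0.png

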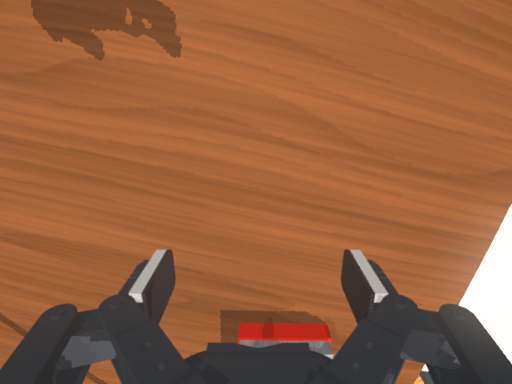

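The top view shows, in pixels: trays at (173,153) blue and (268,150) green, the dock's cake at (349,160) with its lever pad at (405,157), and jars at (148,223) blue, (313,220) green and (397,210) yellow. The eraser is at (234,224), and pink jars stand around the blue one.

```bash
cat > h.py <<'E'
import numpy as np, cv2
from cell import manip, camera
def ray(c,uv):
    uv=np.atleast_2d(np.asarray(uv,float))
    K=np.array([[c["fx"],0,c["cx"]],[0,c["fy"],c["cy"]],[0,0,1]])
    n=cv2.undistortPoints(uv.reshape(-1,1,2),K,np.array([c["k1"],0,0,0,0.])).reshape(-1,2)
    R=cv2.Rodrigues(c["rvec"])[0]; o=-R.T@c["tvec"]
    return o,np.c_[n,np.ones(len(n))]@R
def plane(c,uv,z):
    o,d=ray(c,uv); return o+d*((z-o[2])/d[:,2])[:,None]
def proj(c,P):
    K=np.array([[c["fx"],0,c["cx"]],[0,c["fy"],c["cy"]],[0,0,1]])
    return cv2.projectPoints(np.atleast_2d(np.asarray(P,float)),c["rvec"],c["tvec"],K,np.array([c["k1"],0,0,0,0.]))[0].reshape(-1,2)
def comps(c,lo,hi,amin=30):
    hsv=cv2.cvtColor(c["img"],cv2.COLOR_RGB2HSV)
    m=cv2.inRange(hsv,np.array(lo),np.array(hi))
    n,l,s,ce=cv2.connectedComponentsWithStats(m)
    return [(s[i],ce[i],(l==i).astype(np.uint8)) for i in range(1,n) if s[i,4]>=amin]
E
python3 - <<'E'
from h import *
for n in ["top","scene"]:
    c=camera(n); print(n, "cam at",ray(c,[0,0])[0].round())
    for nm,lo,hi in [("green",(55,120,40),(85,255,255)),("blue",(105,150,60),(120,255,255)),("yellow",(25,150,120),(32,255,255)),("red",(0,240,150),(4,255,255)),("white",(0,0,170),(180,50,255)),("black",(0,0,0),(180,255,35)),("cork",(10,60,180),(18,190,255))]:
        for s,ce,m in comps(c,lo,hi,25):
            if s[4]<4000: print(nm,s,ce.round(1),plane(c,ce,{"green":56,"blue":56,"yellow":56,"red":34,"black":68,"cork":4}.get(nm,22))[0].round(1))
    x=cv2.resize(c["img"][110:260,80:450] if n=="top" else c["img"][140:290,110:400],None,fx=2.1,fy=2.1,interpolation=cv2.INTER_CUBIC)
    cv2.imwrite(f"pics/{n}1.png",x[:,:,::-1])
E
```

```text
top cam at [344.  11. 994.]
green [303 210  21  21 331] [312.8 219.8] [450.5 -89.9  56. ]
blue [140 135  67  40 707] [173.5 152.7] [605.8 215.   56. ]
blue [137 213  20  20  74] [145.8 222.3] [450.6 272.7  56. ]
yellow [387 199  23  21 371] [398.1 209.5] [ 469.8 -274.    56. ]
red [341 153  16  16 213] [348.6 160.5] [ 585.7 -177.3   34. ]
white [221 217  27  15 321] [233.3 223.9] [448.   84.1  22. ]
white [344 222  16  17 222] [351.6 229.8] [ 430.7 -178.5   22. ]
white [270 227   3   9  25] [271.1 231. ] [430.8   0.   22. ]
white [265 382  19   2  30] [274.  382.6] [109.8  -0.2  22. ]
black [492 158  20  30  68] [502.  172.6] [ 544.5 -500.2   68. ]
cork [  0   0   9  31 203] [ 3.3 14. ] [1000.7  678.2    4. ]
cork [ 10   0  10  32 249] [14.7 14.4] [997.9 647.6   4. ]
cork [155   0  31  26 574] [171.9  10.9] [990.2 238.7   4. ]
cork [281   0  13  18 203] [286.4   8.3] [987.8 -49.3   4. ]
cork [303   0  11  15 122] [307.9   7.4] [ 988.8 -102.9    4. ]
cork [334   0   9  21 132] [338.8   9.4] [ 981.  -179.5    4. ]
cork [345   0  11  21 171] [350.9   9.4] [ 980.3 -209.5    4. ]
cork [36
[... 4467 characters left out ...]
. ]
cork [470 198  11  17  34] [475.5 206. ] [570.6 672.3   4. ]
cork [140 227  56  10  84] [169.2 231.3] [ 529.4 -215.1    4. ]
cork [155 233  23  20 122] [166.6 240.7] [ 558.7 -222.     4. ]
cork [311 232  22  18 241] [322.  240.8] [617.9 190.9   4. ]
cork [257 237  22  19 272] [267.7 246.2] [613.3  44.6   4. ]
cork [143 248  11   6  37] [146.3 250.5] [ 582.1 -275.6    4. ]
cork [143 252  52   7  63] [166.  255.3] [ 603.7 -223.3    4. ]
cork [166 255  22   5  27] [177.6 257.8] [ 615.3 -193.     4. ]
cork [ 459  255   47   43 1032] [483.7 277.9] [790.9 579.4   4. ]
cork [145 259  20   5  32] [153.7 260.9] [ 616.1 -255.     4. ]
cork [ 97 313  24   9  32] [107.8 317.5] [ 755.3 -361.2    4. ]
```

View pics/top1.png

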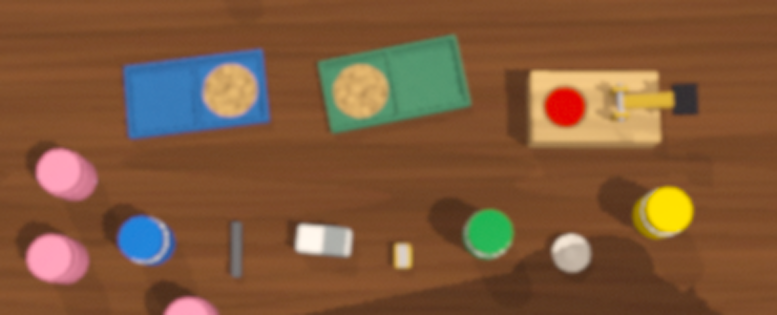

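View pics/scene1.png

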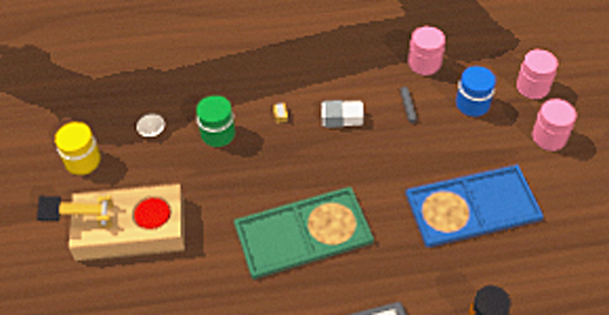

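```bash
python3 - <<'E'
from h import *
def rect(c,m,z):
    cn=max(cv2.findContours(m,cv2.RETR_EXTERNAL,cv2.CHAIN_APPROX_NONE)[0],key=cv2.contourArea).reshape(-1,2)
    P=plane(c,cn,z)[:,:2].astype(np.float32)
    h=cv2.minAreaRect(P); return np.round(h[0],1),np.round(h[1],1),round(h[2],1)
for n in ["top","scene"]:
    c=camera(n);print("==",n)
    for nm,lo,hi,z in [("green",(50,70,40),(90,255,255),10),("blue",(100,110,50),(120,255,255),10),("pink",(165,40,150),(179,200,255),56),("white",(0,0,120),(180,70,255),22),("black",(0,0,0),(180,255,60),68)]:
        hsv=cv2.cvtColor(c["img"],cv2.COLOR_RGB2HSV)
        m=cv2.morphologyEx(cv2.inRange(hsv,np.array(lo),np.array(hi)),cv2.MORPH_CLOSE,np.ones((3,3)))
        k,l,s,ce=cv2.connectedComponentsWithStats(m)
        for i in range(1,k):
            if 60<s[i,4]<4000:
                z2=z
                r=rect(c,(l==i).astype(np.uint8),z2)
                if 350<r[0][0]<750 and abs(r[0][1])<420: print(nm,s[i],ce[i].round(1),r, plane(c,ce[i],56)[0].round(1) if nm in("blue","green") else "")
# blue jar cap: 
E
```

```text
== top
green [ 232  127   72   46 1728] [272.4 148.5] (array([621.9,   5.7]), array([ 83.1, 155.9]), 10.5) [610.9  -6.   56. ]
green [301 210  23  23 374] [312.6 220.2] (array([454.8, -94.6]), array([47.5, 46.8]), 43.5) [449.7 -89.3  56. ]
blue [ 140  134   68   42 1661] [167.2 155. ] (array([615.1, 226.4]), array([ 83. , 155.9]), 6.0) [600.9 229.   56. ]
blue [136 213  27  22 386] [147.6 223.4] (array([451.3, 277.9]), array([61.9, 45.5]), 63.4) [448.  268.7  56. ]
pink [ 97 181  29  24 539] [110.9 192.6] (array([517.4, 352.6]), array([68.2, 48.1]), 63.0) 
pink [ 92 221  30  24 555] [106.6 232.8] (array([428.9, 358.4]), array([65.7, 48.6]), 75.5) 
pink [157 251  28  24 516] [170.4 262.7] (array([363.5, 216.7]), array([58.5, 48.8]), 89.5) 
white [176 140  27  26 110] [188.8 152.7] (array([615.3, 186.1]), array([60.8, 59.7]), 88.8) 
white [141 213  20  24  81] [153.9 226. ] (array([446.6, 267.5]), array([31. , 52.9]), 64.5) 
white [220 216  28  17 392] [233.7 223.9] (array([448. ,  83.4]), array([61.6, 32.8]), 84.3) 
white [343 221  18  19 270] [351.7 230. ] (array([ 430.3, -178.3]), a
[... 366 characters left out ...]
ue [327 172  19  23 333] [336.1 183. ] (array([429.5, 281.2]), array([46.6, 93.4]), 64.8) [467.6 263.   56. ]
blue [ 303  219   65   38 1225] [339.  236.6] (array([614.8, 227.6]), array([ 85.9, 158.6]), 6.5) [642.3 222.2  56. ]
pink [304 153  18  23 330] [312.6 163.7] (array([384.3, 214.6]), array([48.5, 92.4]), 72.9) 
pink [356 163  29  49 743] [369.6 187.4] (array([490.9, 353.9]), array([ 67.7, 176.1]), 85.9) 
white [263 188  20  12 205] [273.1 192.9] (array([452.5,  83.6]), array([55.4, 40.7]), 81.8) 
white [175 194  14  11 114] [181.2 199.2] (array([ 436.4, -178.2]), array([36.5, 36.2]), 51.3) 
black [128 234  11  11 108] [132.8 239. ] (array([ 583.7, -293.6]), array([26.4, 29.5]), 82.3)
```

Request:
step_arm --deltas '[{"fingers": 0,"dp": [2.2,1.7,-0.4],"twist": [0,0,0.067]},{"fingers": 0,"dp": [2.2,1.7,-0.4],"twist": [0,0,0.067]},{"fingers": 0,"dp": [2.2,1.7,-0.4],"twist": [0,0,0.067]},{"fingers": 0,"dp": [2.2,1.7,-0.4],"twist": [0,0,0.067]},{"fingers": 0,"dp": [2.2,1.7,-0.4],"twist": [0,0,0.067]},{"fingers": 0,"dp": [2.2,1.7,-0.4],"twist": [0,0,0.067]},{"fingers": 0,"dp": [2.2,1.7,-0.4],"twist": [0,0,0.067]},{"fingers": 0,"dp": [2.2,1.7,-0.4],"twist": [0,0,0.067]},{"fingers": 0,"dp": [2.2,1.7,-0.4],"twist": [0,0,0.067]},{"fingers": 0,"dp": [2.2,1.7,-0.4],"twist": [0,0,0.067]}]'

```text
t: 1.18
position: [365.6, -462.5, 191.2]
orientation: [3.141, 0.0, 0.898]
force: [0.4, 0.5, -0.4]
width: -0.2
```

Request:
step_arm --deltas '[{"fingers": 0,"dp": [2.2,1.7,-0.4],"twist": [0,0,0.067]},{"fingers": 0,"dp": [2.2,1.7,-0.4],"twist": [0,0,0.067]},{"fingers": 0,"dp": [2.2,1.7,-0.4],"twist": [0,0,0.067]},{"fingers": 0,"dp": [2.2,1.7,-0.4],"twist": [0,0,0.067]},{"fingers": 0,"dp": [2.2,1.7,-0.4],"twist": [0,0,0.067]},{"fingers": 0,"dp": [2.2,1.7,-0.4],"twist": [0,0,0.067]},{"fingers": 0,"dp": [2.2,1.7,-0.4],"twist": [0,0,0.067]},{"fingers": 0,"dp": [2.2,1.7,-0.4],"twist": [0,0,0.067]},{"fingers": 0,"dp": [2.2,1.7,-0.4],"twist": [0,0,0.067]},{"fingers": 0,"dp": [2.2,1.7,-0.4],"twist": [0,0,0.067]}]'

```text
t: 2.02
position: [585.4, -292.4, 151.1]
orientation: [3.142, 0.0, 1.568]
force: [0.2, -0.6, -1.1]
width: -0.1
```

```bash
python3 - <<'E'
from h import *
o=manip.get_obs(); print({k:np.round(o[k],3) for k in("t","joints","position","orientation","force","width")})
c=camera("wrist"); cv2.imwrite("pics/w2.png",c["img"][:,:,::-1])
E
```

```text
{'t': np.float64(2.017), 'joints': array([ 0.942,  0.68 , -0.762,  1.599,  0.517,  1.074,  0.036]), 'position': array([ 585.441, -292.447,  151.069]), 'orientation': array([3.142, 0.   , 1.568]), 'force': array([ 0.208, -0.605, -1.083]), 'width': np.float64(-0.104)}
```

View pics/w2.png

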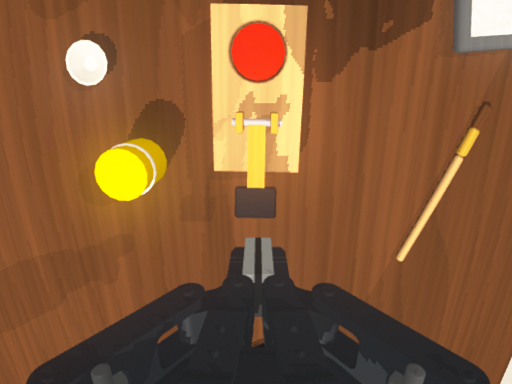

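The wrist view shows the black pad at (256,202), the lever, the cake at (258,52) and the yellow jar at (122,173).

```bash
python3 - <<'E'
from h import *
c=camera("wrist")
print("pad",plane(c,[[235,187],[276,187],[276,217],[235,217],[256,202]],68).round(1))
s,ce,m=max(comps(c,(0,200,120),(5,255,255),300),key=lambda a:a[0][4]); print("cake",s,ce,plane(c,ce,34))
print("dock",plane(c,[[211,4],[307,6],[298,172],[214,171]],34).round(1))
print("yel",plane(c,[122,173],56))
E
```

```text
pad [[ 571.7 -274.8   68. ]
 [ 604.7 -274.6   68. ]
 [ 605.4 -300.7   68. ]
 [ 571.3 -300.9   68. ]
 [ 588.7 -287.5   68. ]]
cake [ 227   33   53   57 2330] [253.07081545  60.65321888] [[ 585.53877208 -176.89304578   34.        ]]
dock [[ 552.3 -134.8   34. ]
 [ 627.9 -135.6   34. ]
 [ 626.7 -270.6   34. ]
 [ 550.4 -270.2   34. ]]
yel [[ 475.60799846 -266.72255643   56.        ]]
```

```bash
python3 - <<'E'
from h import *
c=camera("wrist"); o=manip.get_obs(); print(o["position"])
s,ce,m=max(comps(c,(0,200,120),(5,255,255),300),key=lambda a:a[0][4]); print("cake",s,ce,plane(c,ce,34))
for lo,hi,z in [((0,0,0),(180,255,60),68),((25,150,120),(32,255,255),56)]:
  for s,ce,m in comps(c,lo,hi,300):
    if s[1]<230: print(s,ce,plane(c,ce,z).round(1),plane(c,[s[0]+s[2]/2-.5,s[1]+s[3]/2-.5],z).round(1))
cv2.imwrite("pics/w3.png",c["img"][:,:,::-1])
E
```

```text
[ 586.42504383 -289.64533428  150.98958279]
cake [ 229   31   53   57 2336] [254.75299658  59.17123288] [[ 585.53132918 -176.90041259   34.        ]]
[245 133  17  61 783] [253.22860792 159.11494253] [[ 584.5 -255.7   56. ]] [[ 584.3 -258.9   56. ]]
[  92  155   53   51 2101] [118.03855307 180.10090433] [[ 469.4 -273.7   56. ]] [[ 469.3 -273.6   56. ]]
```

View pics/w3.png

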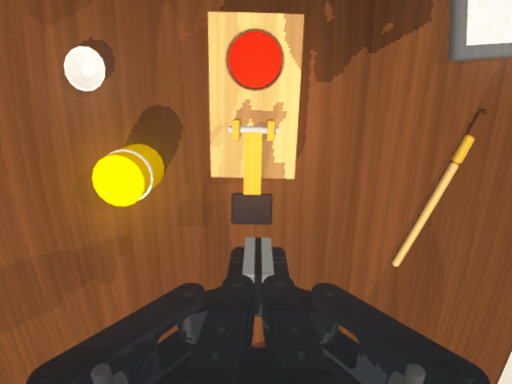

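Request:
step_arm --deltas '[{"fingers": 0,"dp": [-0.1,-0.3,-1]},{"fingers": 0,"dp": [0,0,-1.5]},{"fingers": 0,"dp": [0,0,-1.5]},{"fingers": 0,"dp": [0,0,-1.5]},{"fingers": 0,"dp": [0,0,-1]},{"fingers": 0,"dp": [0,0,-0.6]},{"fingers": 0,"dp": [0,0,-0.4]},{"fingers": 0,"dp": [0,0,-0.3]},{"fingers": 0,"dp": [0,0,-0.3]},{"fingers": 0,"dp": [0,0,-0.3]}]'

```text
invalid input
```

Request:
step_arm --deltas '[{"fingers": 0,"dp": [0,0,-0.4]},{"fingers": 0,"dp": [0,0,-0.4]},{"fingers": 0,"dp": [0,0,-0.4]},{"fingers": 0,"dp": [0,0,-0.4]},{"fingers": 0,"dp": [0,0,-0.4]},{"fingers": 0,"dp": [0,0,-0.4]},{"fingers": 0,"dp": [0,0,-0.2]},{"fingers": 0,"dp": [0,0,-0.2]},{"fingers": 0,"dp": [0,0,0]},{"fingers": 0,"dp": [0,0,0]}]'

```text
invalid input
```

```bash
python3 - <<'E'
from h import *
o=manip.get_obs(); print(o["position"],o["force"])
c=camera("scene"); x=cv2.resize(c["img"][200:280,110:220],None,fx=5,fy=5,interpolation=cv2.INTER_CUBIC)
cv2.imwrite("pics/s4.png",x[:,:,::-1])
E
```

```text
[ 586.42504383 -289.64533428  150.98958279] [-1.27635755 -0.50757485  0.32509637]
```

View pics/s4.png

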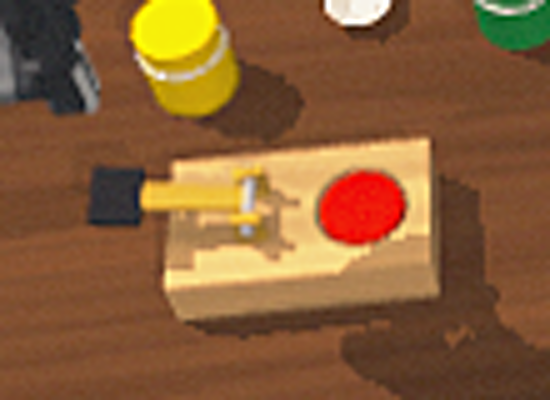

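Both moves were refused because every row needs a twist; nothing moved. I'll send them again one at a time.

Request:
step_arm --deltas '[{"fingers": 0,"dp": [-0.1,-0.3,-1],"twist": [0,0,0]},{"fingers": 0,"dp": [0,0,-1.5],"twist": [0,0,0]},{"fingers": 0,"dp": [0,0,-1.5],"twist": [0,0,0]},{"fingers": 0,"dp": [0,0,-1.5],"twist": [0,0,0]},{"fingers": 0,"dp": [0,0,-1],"twist": [0,0,0]},{"fingers": 0,"dp": [0,0,-0.6],"twist": [0,0,0]},{"fingers": 0,"dp": [0,0,-0.4],"twist": [0,0,0]},{"fingers": 0,"dp": [0,0,-0.2],"twist": [0,0,0]},{"fingers": 0,"dp": [0,0,0],"twist": [0,0,0]},{"fingers": 0,"dp": [0,0,0],"twist": [0,0,0]}]'

```text
t: 3.05
position: [583.8, -296.8, 74.9]
orientation: [3.141, 0.0, 1.564]
force: [-0.1, -0.6, 0.9]
width: 0.2
```

Request:
step_arm --deltas '[{"fingers": 0,"dp": [0,0,-0.5],"twist": [0,0,0]},{"fingers": 0,"dp": [0,0,-0.5],"twist": [0,0,0]},{"fingers": 0,"dp": [0,0,-0.5],"twist": [0,0,0]},{"fingers": 0,"dp": [0,0,-0.5],"twist": [0,0,0]},{"fingers": 0,"dp": [0,0,-0.5],"twist": [0,0,0]},{"fingers": 0,"dp": [0,0,-0.5],"twist": [0,0,0]},{"fingers": 0,"dp": [0,0,-0.4],"twist": [0,0,0]},{"fingers": 0,"dp": [0,0,-0.2],"twist": [0,0,0]},{"fingers": 0,"dp": [0,0,-0.1],"twist": [0,0,0]},{"fingers": 0,"dp": [0,0,0],"twist": [0,0,0]}]'

```text
t: 3.88
position: [584.2, -297.1, 39.2]
orientation: [3.14, 0.001, 1.564]
force: [-3.3, -1.9, 15.7]
width: 0.1
```

```bash
python3 - <<'E'
from h import *
o=manip.get_obs(); print(o["position"],o["force"])
c=camera("scene"); x=cv2.resize(c["img"][200:280,110:220],None,fx=5,fy=5,interpolation=cv2.INTER_CUBIC)
cv2.imwrite("pics/s5.png",x[:,:,::-1])
E
```

```text
[ 584.1862722  -297.08764716   39.21200866] [-3.30597198 -1.91245488 15.67128347]
```

View pics/s5.png

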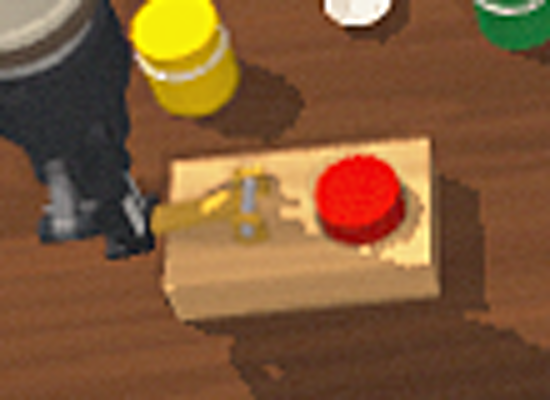

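The lever is at its stop (15.7 N) and the cake stands proud in the picture, at (360,195). I'll hold briefly, then lift and move over the cake.

Request:
step_arm --deltas '[{"fingers": 0,"dp": [0,0,0],"twist": [0,0,0]},{"fingers": 0,"dp": [0,0,0],"twist": [0,0,0]},{"fingers": 0,"dp": [0,0,2],"twist": [0,0,0]},{"fingers": 0,"dp": [0,0,3],"twist": [0,0,0]},{"fingers": 0,"dp": [0,0,3],"twist": [0,0,0]},{"fingers": 8.5,"dp": [0,2,0],"twist": [0,0,0]},{"fingers": 8.5,"dp": [0.1,4,0],"twist": [0,0,0]},{"fingers": 8.5,"dp": [0.1,4,0],"twist": [0,0,0]},{"fingers": 8.5,"dp": [0,1.9,0],"twist": [0,0,0]},{"fingers": 8.5,"dp": [0,0,0],"twist": [0,0,0]}]'

```text
t: 4.77
position: [584.3, -168.5, 116.7]
orientation: [-3.139, -0.005, 1.574]
force: [1.0, 0.3, -0.5]
width: 60.4
```

Request:
step_arm --deltas '[{"fingers": 8.5,"dp": [0,0,0],"twist": [0,0,0]},{"fingers": 8.5,"dp": [0,0,-1],"twist": [0,0,0]},{"fingers": 8.5,"dp": [0,0,-1.5],"twist": [0,0,0]},{"fingers": 8.5,"dp": [0,0,-1.5],"twist": [0,0,0]},{"fingers": 8.5,"dp": [0,0,-1],"twist": [0,0,0]},{"fingers": 8.5,"dp": [0,0,-0.5],"twist": [0,0,0]},{"fingers": 8.5,"dp": [0,0,0],"twist": [0,0,0]},{"fingers": 8.5,"dp": [0,0,0],"twist": [0,0,0]},{"fingers": 8.5,"dp": [0,0,0],"twist": [0,0,0]},{"fingers": 8.5,"dp": [0,0,0],"twist": [0,0,0]}]'

```text
t: 5.6
position: [586.0, -177.9, 63.1]
orientation: [3.14, 0.0, 1.564]
force: [-0.8, 0.2, 0.4]
width: 84.9
```

```bash
python3 - <<'E'
from h import *
o=manip.get_obs(); print(o["position"],o["force"],o["width"])
c=camera("wrist"); cv2.imwrite("pics/w6.png",c["img"][:,:,::-1])
c=camera("scene");
for s,ce,m in comps(c,(0,240,150),(4,255,255),60): print(s,ce,plane(c,ce,50))
x=cv2.resize(c["img"][180:280,110:240],None,fx=5,fy=5,interpolation=cv2.INTER_CUBIC)
cv2.imwrite("pics/s6.png",x[:,:,::-1])
E
```

```text
[ 585.97500402 -177.85711037   63.05791656] [-0.82408952  0.21160944  0.40095701] 84.91467398533953
[181 232   9  16  89] [184.61797753 238.14606742] [[ 587.31763086 -166.68625185   50.        ]]
```

View pics/w6.png

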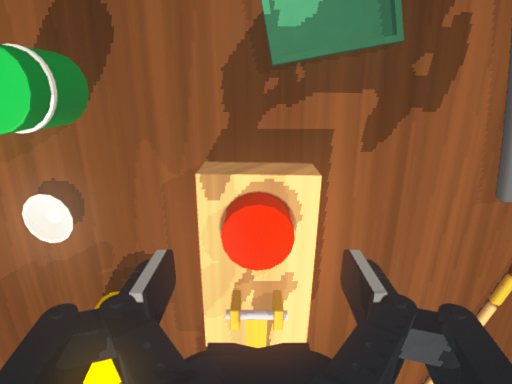

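View pics/s6.png

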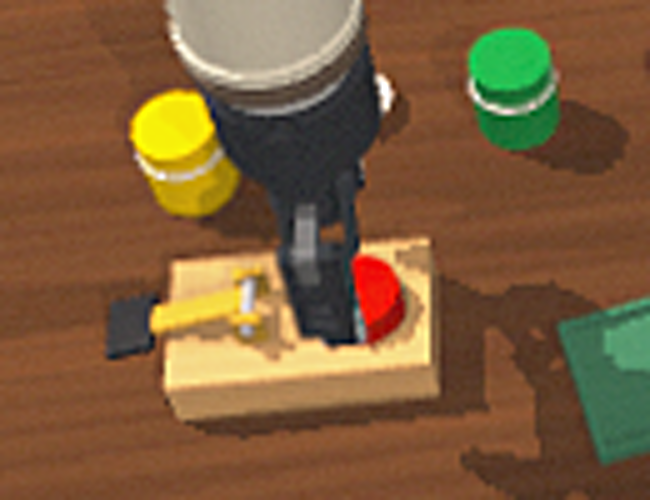

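```bash
python3 - <<'E'
from h import *
c=camera("wrist"); p=manip.get_obs()["position"];print(p)
for s,ce,m in comps(c,(0,200,120),(5,255,255),300): print(s,ce,plane(c,ce,48),proj(c,[[p[0],p[1],50]]))
E
```

```text
[ 585.7556321  -177.9137631    62.97125352]
[ 222  193   72   77 4308] [257.51973073 231.38509749] [[ 585.53039571 -173.45609328   48.        ]] [[257.95730163 239.70093972]]
```

Request:
step_arm --deltas '[{"fingers": 8.5,"dp": [0,0.1,-1],"twist": [0,0,0]},{"fingers": 8.5,"dp": [0,0,-1],"twist": [0,0,0]},{"fingers": 8.5,"dp": [0,0,-0.6],"twist": [0,0,0]},{"fingers": 8.5,"dp": [0,0,-0.4],"twist": [0,0,0]},{"fingers": 3.5,"dp": [0,0,0],"twist": [0,0,0]},{"fingers": 3.5,"dp": [0,0,0],"twist": [0,0,0]},{"fingers": 3.5,"dp": [0,0,0],"twist": [0,0,0]},{"fingers": 3.5,"dp": [0,0,0],"twist": [0,0,0]},{"fingers": 3.5,"dp": [0,0,0],"twist": [0,0,0]},{"fingers": 3.5,"dp": [0,0,0],"twist": [0,0,0]}]'

```text
t: 6.58
position: [585.7, -176.8, 32.8]
orientation: [3.141, 0.0, 1.564]
force: [-1.1, 1.0, 1.6]
width: 41.7
```

Request:
step_arm --deltas '[{"fingers": 2,"dp": [0,0,0],"twist": [0,0,0]},{"fingers": 2,"dp": [0,0,0],"twist": [0,0,0]},{"fingers": 2,"dp": [0,0,0.3],"twist": [0,0,0]},{"fingers": 2,"dp": [0,0,0.7],"twist": [0,0,0]},{"fingers": 2,"dp": [0,0,1.5],"twist": [0,0,0]},{"fingers": 2,"dp": [0,0,2],"twist": [0,0,0]},{"fingers": 2,"dp": [0,0,2],"twist": [0,0,0]},{"fingers": 2,"dp": [0,0,2],"twist": [0,0,0]},{"fingers": 2,"dp": [0,0,0.5],"twist": [0,0,0]},{"fingers": 2,"dp": [0,0,0],"twist": [0,0,0]}]'

```text
t: 7.42
position: [586.9, -177.2, 125.0]
orientation: [3.137, 0.002, 1.564]
force: [0.5, 0.3, -0.8]
width: 41.8
```

```bash
python3 - <<'E'
from h import *
o=manip.get_obs(); print(o["position"],o["force"],o["width"])
c=camera("wrist"); cv2.imwrite("pics/w7.png",c["img"][:,:,::-1])
E
```

```text
[ 586.88647144 -177.17068932  125.01527555] [ 0.48116571  0.2655512  -0.79377678] 41.751591911882365
```

View pics/w7.png

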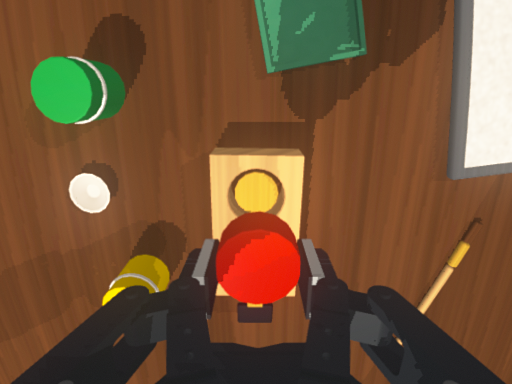

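Request:
step_arm --deltas '[{"fingers": 2,"dp": [0.2,2,0],"twist": [0,0,0]},{"fingers": 2,"dp": [0.2,3.2,0],"twist": [0,0,0]},{"fingers": 2,"dp": [0.2,3.2,0],"twist": [0,0,0]},{"fingers": 2,"dp": [0.2,3.2,0],"twist": [0,0,0]},{"fingers": 2,"dp": [0.2,3.2,0],"twist": [0,0,0]},{"fingers": 2,"dp": [0.2,3.2,0],"twist": [0,0,0]},{"fingers": 2,"dp": [0.2,3.2,0],"twist": [0,0,0]},{"fingers": 2,"dp": [0.2,3.2,0],"twist": [0,0,0]},{"fingers": 2,"dp": [0.2,3.2,0],"twist": [0,0,0]},{"fingers": 2,"dp": [0.2,3.2,0],"twist": [0,0,0]}]'

```text
t: 8.3
position: [604.1, 132.2, 120.6]
orientation: [-3.139, 0.001, 1.564]
force: [1.5, 0.6, -0.4]
width: 41.6
```

Request:
step_arm --deltas '[{"fingers": 2,"dp": [0.2,3.2,0],"twist": [0,0,0]},{"fingers": 2,"dp": [0.1,3.2,0],"twist": [0,0,0]},{"fingers": 2,"dp": [0.1,3.0,0],"twist": [0,0,0]},{"fingers": 2,"dp": [0,2.5,0],"twist": [0,0,0]},{"fingers": 2,"dp": [0,1.4,0],"twist": [0,0,0]},{"fingers": 2,"dp": [0,0,-1.5],"twist": [0,0,0]},{"fingers": 2,"dp": [0,0,-2],"twist": [0,0,0]},{"fingers": 2,"dp": [0,0,-2],"twist": [0,0,0]},{"fingers": 2,"dp": [0,0,-1],"twist": [0,0,0]},{"fingers": 2,"dp": [0,0,0],"twist": [0,0,0]}]'

```text
t: 9.13
position: [607.2, 260.2, 52.7]
orientation: [-3.135, 0.004, 1.562]
force: [0.0, -0.6, -0.1]
width: 41.8
```

```bash
python3 - <<'E'
from h import *
o=manip.get_obs(); print(o["position"],o["force"],o["width"],o["joints"].round(2))
c=camera("top"); x=cv2.resize(c["img"][110:260,80:450],None,fx=2.1,fy=2.1,interpolation=cv2.INTER_CUBIC)
cv2.imwrite("pics/t8.png",x[:,:,::-1])
E
```

```text
[607.24963479 260.19082459  52.73980857] [ 0.01146903 -0.60886048 -0.05771018] 41.770344734977876 [ 0.03  0.81 -0.71  1.62  0.62  0.95 -0.91]
```

View pics/t8.png

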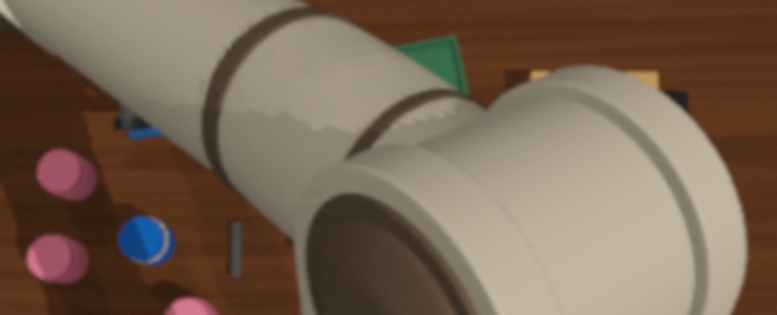

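The arm hides the trays from the top camera, as expected; the pinks and the blue jar haven't moved. I'll settle and then lower.

Request:
step_arm --deltas '[{"fingers": 2,"dp": [0,0,0],"twist": [0,0,0]},{"fingers": 2,"dp": [0,0,-1],"twist": [0,0,0]},{"fingers": 2,"dp": [0,0,-1],"twist": [0,0,0]},{"fingers": 2,"dp": [0,0,-0.5],"twist": [0,0,0]},{"fingers": 2,"dp": [0,0,0],"twist": [0,0,0]},{"fingers": 2,"dp": [0,0,0],"twist": [0,0,0]},{"fingers": 2,"dp": [0,0,0],"twist": [0,0,0]},{"fingers": 2,"dp": [0,0,0],"twist": [0,0,0]},{"fingers": 2,"dp": [0,0,0],"twist": [0,0,0]},{"fingers": 2,"dp": [0,0,0],"twist": [0,0,0]}]'

```text
t: 10.02
position: [609.5, 264.4, 32.7]
orientation: [3.141, -0.0, 1.564]
force: [-0.4, -0.1, -0.8]
width: 41.8
```

```bash
python3 - <<'E'
from h import *
o=manip.get_obs(); print(o["position"],o["force"],o["width"])
c=camera("wrist"); cv2.imwrite("pics/w9.png",c["img"][:,:,::-1])
print(proj(c,[[611,264.6,28],[611,264.6,4]]), ray(c,[0,0])[0])
E
```

```text
[609.53412052 264.36758942  32.71869679] [-0.37781682 -0.14968389 -0.76270412] 41.761577569658705
[[260.75048597 246.20973803]
 [260.40231283 227.95871132]] [609.94397915 345.72409531 175.95945735]
```

View pics/w9.png

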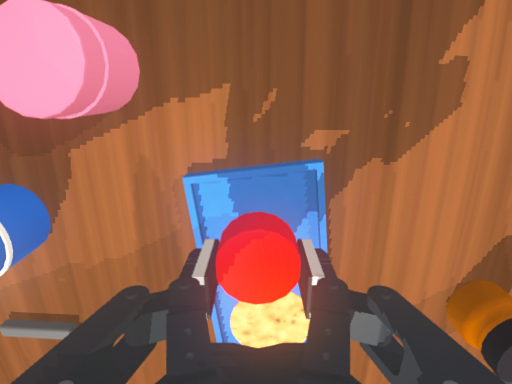

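Request:
step_arm --deltas '[{"fingers": 2,"dp": [0.1,0,-0.8],"twist": [0,0,0]},{"fingers": 2,"dp": [0,0,-0.6],"twist": [0,0,0]},{"fingers": 2,"dp": [0,0,-0.4],"twist": [0,0,0]},{"fingers": 2,"dp": [0,0,-0.2],"twist": [0,0,0]},{"fingers": 2,"dp": [0,0,-0.1],"twist": [0,0,0]},{"fingers": 2,"dp": [0,0,0],"twist": [0,0,0]},{"fingers": 2,"dp": [0,0,0],"twist": [0,0,0]},{"fingers": 2,"dp": [0,0,0],"twist": [0,0,0]},{"fingers": 2,"dp": [0,0,0],"twist": [0,0,0]},{"fingers": 2,"dp": [0,0,0],"twist": [0,0,0]}]'

```text
t: 10.9
position: [610.3, 264.3, 11.2]
orientation: [3.142, -0.0, 1.564]
force: [0.1, -1.0, -0.5]
width: 41.8
```

Request:
step_arm --deltas '[{"fingers": 2,"dp": [0,0,-0.1],"twist": [0,0,0]},{"fingers": 2,"dp": [0,0,0],"twist": [0,0,0]},{"fingers": 8.5,"dp": [0,0,0],"twist": [0,0,0]},{"fingers": 8.5,"dp": [0,0,0],"twist": [0,0,0]},{"fingers": 8.5,"dp": [0,0,0],"twist": [0,0,0]},{"fingers": 8.5,"dp": [0,0,0],"twist": [0,0,0]},{"fingers": 8.5,"dp": [0,0,1],"twist": [0,0,0]},{"fingers": 8.5,"dp": [0,0,2],"twist": [0,0,0]},{"fingers": 8.5,"dp": [0,0,3],"twist": [0,0,0]},{"fingers": 8.5,"dp": [0,0,4],"twist": [0,0,0]}]'

```text
t: 11.73
position: [608.4, 263.2, 109.1]
orientation: [-3.137, 0.002, 1.564]
force: [0.5, -0.1, -1.1]
width: 84.6
```

Request:
step_arm --deltas '[{"fingers": 8.5,"dp": [-1,0,0],"twist": [0,0,-0.05]},{"fingers": 8.5,"dp": [-2,0.1,0],"twist": [0,0,-0.06]},{"fingers": 8.5,"dp": [-3,0.1,0],"twist": [0,0,-0.06]},{"fingers": 8.5,"dp": [-3,0.1,0],"twist": [0,0,-0.06]},{"fingers": 8.5,"dp": [-3,0.1,0],"twist": [0,0,-0.06]},{"fingers": 8.5,"dp": [-2,0.1,0],"twist": [0,0,-0.06]},{"fingers": 8.5,"dp": [-1.5,0,0],"twist": [0,0,-0.05]},{"fingers": 8.5,"dp": [-0.5,0,0],"twist": [0,0,-0.03]},{"fingers": 8.5,"dp": [0,0,0],"twist": [0,0,0]},{"fingers": 8.5,"dp": [0,0,0],"twist": [0,0,0]}]'

```text
t: 12.57
position: [450.8, 269.5, 111.1]
orientation: [3.14, -0.001, 1.135]
force: [0.2, -0.5, 0.6]
width: 85.4
```

```bash
python3 - <<'E'
from h import *
o=manip.get_obs(); print(o["position"],o["orientation"],o["force"],o["width"])
c=camera("wrist"); cv2.imwrite("pics/w10.png",c["img"][:,:,::-1])
for s,ce,m in comps(c,(100,150,50),(120,255,255),200): print(s,ce,plane(c,ce,56))
c=camera("scene"); cv2.imwrite("pics/s10.png",c["img"][:,:,::-1])
E
```

```text
[450.75171635 269.50030476 111.11732642] [ 3.14024068e+00 -8.39773727e-04  1.13542382e+00] [ 0.19076524 -0.46698749  0.59886031] 85.37124728725207
[ 371   50  114  149 3103] [414.55172414 106.76925556] [[576.27513905 293.77478181  56.        ]]
[485 125  27  98 341] [500.68328446 177.48680352] [[623.14234545 218.88389303  56.        ]]
[230 164  49  19 314] [254.60509554 170.68789809] [[461.90952776 298.71583972  56.        ]]
[ 222  176   63   63 3043] [252.92441669 207.89681236] [[449.08289059 274.25630613  56.        ]]
[424 218  38  31 201] [438.5920398 237.039801 ] [[567.8500511 192.1002763  56.       ]]
```

View pics/w10.png

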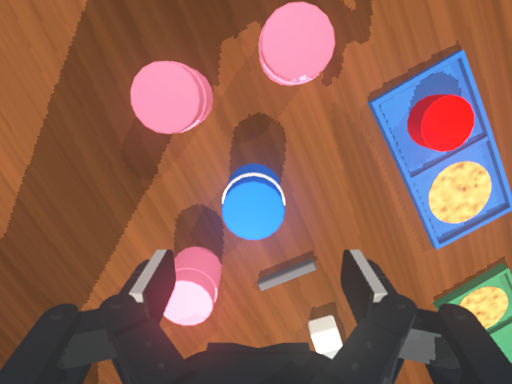

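View pics/s10.png

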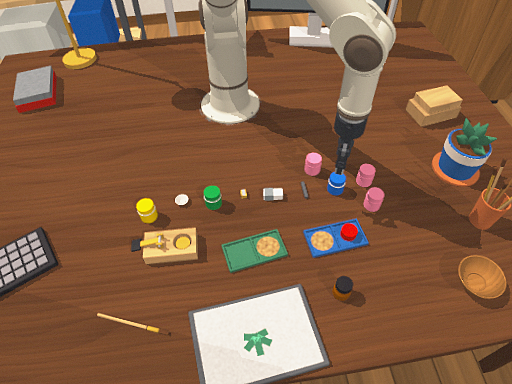

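The blue cap is at (253,207), which gives (449,274). The cake lies in the bare compartment, and the fingers clear the pinks. Lowering onto the jar.

Request:
step_arm --deltas '[{"fingers": 8.5,"dp": [-0.1,0.4,-0.5],"twist": [0,0,0]},{"fingers": 8.5,"dp": [0,0,-1.5],"twist": [0,0,0]},{"fingers": 8.5,"dp": [0,0,-2],"twist": [0,0,0]},{"fingers": 8.5,"dp": [0,0,-2],"twist": [0,0,0]},{"fingers": 8.5,"dp": [0,0,-1.5],"twist": [0,0,0]},{"fingers": 8.5,"dp": [0,0,-1.2],"twist": [0,0,0]},{"fingers": 8.5,"dp": [0,0,-0.7],"twist": [0,0,0]},{"fingers": 8.5,"dp": [0,0,-0.3],"twist": [0,0,0]},{"fingers": 8.5,"dp": [0,0,0],"twist": [0,0,0]},{"fingers": 8.5,"dp": [0,0,0],"twist": [0,0,0]}]'

```text
t: 13.5
position: [449.7, 273.7, 13.7]
orientation: [3.141, -0.001, 1.134]
force: [0.5, 0.1, -0.1]
width: 85.2
```

Request:
step_arm --deltas '[{"fingers": 2,"dp": [0,0,0],"twist": [0,0,0]},{"fingers": 2,"dp": [0,0,0],"twist": [0,0,0]},{"fingers": 2,"dp": [0,0,0],"twist": [0,0,0]},{"fingers": 2,"dp": [0,0,0],"twist": [0,0,0]},{"fingers": 2,"dp": [0,0,0],"twist": [0,0,0]},{"fingers": 2,"dp": [0,0,0],"twist": [0,0,0]},{"fingers": 2,"dp": [0,0,0],"twist": [0,0,0]},{"fingers": 2,"dp": [0,0,0],"twist": [0,0,0]},{"fingers": 2,"dp": [0,0,0],"twist": [0,0,0]},{"fingers": 2,"dp": [0,0,0],"twist": [0,0,0]}]'

```text
t: 14.33
position: [449.8, 273.5, 14.3]
orientation: [3.14, -0.001, 1.134]
force: [-1.7, -1.1, 6.2]
width: 46.3
```

Request:
step_arm --deltas '[{"fingers": 2,"dp": [0,0,0.5],"twist": [0,0,0]},{"fingers": 2,"dp": [0,0,1.5],"twist": [0,0,0]},{"fingers": 2,"dp": [0,0,2],"twist": [0,0,0]},{"fingers": 2,"dp": [0,0,2],"twist": [0,0,0]},{"fingers": 2,"dp": [0,0,2],"twist": [0,0,0]},{"fingers": 2,"dp": [0,0,0.6],"twist": [0,0,0]},{"fingers": 2,"dp": [1.9,-0.9,0],"twist": [0,0,0]},{"fingers": 2,"dp": [2.5,-1.2,0],"twist": [0,0,0]},{"fingers": 2,"dp": [2.5,-1.3,0],"twist": [0,0,0]},{"fingers": 2,"dp": [2.5,-1.3,0],"twist": [0,0,0]}]'

```text
t: 15.17
position: [543.9, 225.3, 99.0]
orientation: [3.142, 0.001, 1.134]
force: [0.8, 0.6, -1.2]
width: 46.2
```

Request:
step_arm --deltas '[{"fingers": 2,"dp": [2.5,-1.3,0],"twist": [0,0,0]},{"fingers": 2,"dp": [2.5,-1.3,0],"twist": [0,0,0]},{"fingers": 2,"dp": [1.7,-0.8,0],"twist": [0,0,0]},{"fingers": 2,"dp": [0.8,-0.4,0],"twist": [0,0,0]},{"fingers": 2,"dp": [0,0,-1],"twist": [0,0,0]},{"fingers": 2,"dp": [0,0,-1.5],"twist": [0,0,0]},{"fingers": 2,"dp": [0,0,-1.5],"twist": [0,0,0]},{"fingers": 2,"dp": [0,0,-1],"twist": [0,0,0]},{"fingers": 2,"dp": [0,0,0],"twist": [0,0,0]},{"fingers": 2,"dp": [0,0,0],"twist": [0,0,0]}]'

```text
t: 16.0
position: [616.4, 188.8, 47.8]
orientation: [-3.139, 0.002, 1.136]
force: [-0.5, 0.9, -0.1]
width: 46.0
```

```bash
python3 - <<'E'
from h import *
o=manip.get_obs(); print(o["position"],o["orientation"],o["force"],o["width"])
c=camera("wrist"); cv2.imwrite("pics/w11.png",c["img"][:,:,::-1])
E
```

```text
[616.4168486  188.77957196  47.78290968] [-3.13907274e+00  1.69485811e-03  1.13557033e+00] [-0.5003767   0.87642321 -0.1186197 ] 46.0476885342725
```

View pics/w11.png

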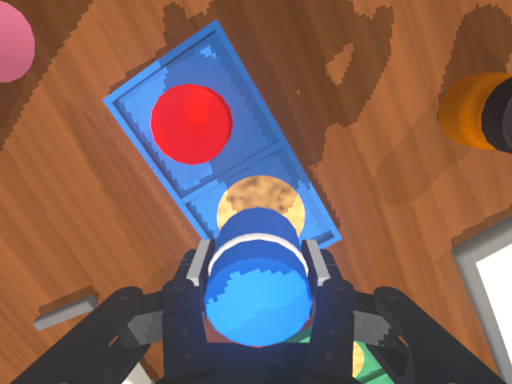

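Request:
step_arm --deltas '[{"fingers": 2,"dp": [0.1,0,-1],"twist": [0,0,0]},{"fingers": 2,"dp": [0,0,-1],"twist": [0,0,0]},{"fingers": 2,"dp": [0,0,-0.5],"twist": [0,0,0]},{"fingers": 2,"dp": [0,0,-0.3],"twist": [0,0,0]},{"fingers": 2,"dp": [0,0,-0.2],"twist": [0,0,0]},{"fingers": 2,"dp": [0,0,0],"twist": [0,0,0]},{"fingers": 2,"dp": [0,0,0],"twist": [0,0,0]},{"fingers": 2,"dp": [0,0,0],"twist": [0,0,0]},{"fingers": 2,"dp": [0,0,0],"twist": [0,0,0]},{"fingers": 2,"dp": [0,0,0],"twist": [0,0,0]}]'

```text
t: 16.88
position: [619.5, 188.2, 19.6]
orientation: [3.141, -0.0, 1.134]
force: [-0.0, 0.3, -1.6]
width: 45.7
```

Request:
step_arm --deltas '[{"fingers": 2,"dp": [0,0,-0.1],"twist": [0,0,0]},{"fingers": 2,"dp": [0,0,-0.1],"twist": [0,0,0]},{"fingers": 2,"dp": [0,0,0],"twist": [0,0,0]},{"fingers": 2,"dp": [0,0,0],"twist": [0,0,0]},{"fingers": 5.2,"dp": [0,0,0],"twist": [0,0,0]},{"fingers": 6,"dp": [0,0,0],"twist": [0,0,0]},{"fingers": 7,"dp": [0,0,0],"twist": [0,0,0]},{"fingers": 8,"dp": [0,0,0],"twist": [0,0,0]},{"fingers": 8.5,"dp": [0,0,0],"twist": [0,0,0]},{"fingers": 8.5,"dp": [0,0,0],"twist": [0,0,0]}]'

```text
t: 17.72
position: [619.2, 188.2, 17.2]
orientation: [-3.141, 0.0, 1.134]
force: [1.1, 0.4, -0.3]
width: 84.8
```

Request:
step_arm --deltas '[{"fingers": 8.5,"dp": [0,0,0.5],"twist": [0,0,0]},{"fingers": 8.5,"dp": [0,0,2],"twist": [0,0,0]},{"fingers": 8.5,"dp": [0,0,3],"twist": [0,0,0]},{"fingers": 8.5,"dp": [0,0,3],"twist": [0,0,0]},{"fingers": 8.5,"dp": [0,0,2],"twist": [0,0,0]},{"fingers": 8.5,"dp": [-2,-1,0],"twist": [0,0,0.06]},{"fingers": 8.5,"dp": [-2,-1.5,0],"twist": [0,0,0.06]},{"fingers": 8.5,"dp": [-3,-1.5,0],"twist": [0,0,0.06]},{"fingers": 8.5,"dp": [-3,-2,0],"twist": [0,0,0.06]},{"fingers": 8.5,"dp": [-3,-2,0],"twist": [0,0,0.06]}]'

```text
t: 18.55
position: [487.9, 107.9, 122.6]
orientation: [3.141, 0.0, 1.438]
force: [0.7, -0.6, 1.3]
width: 85.0
```

Request:
step_arm --deltas '[{"fingers": 8.5,"dp": [-2,-1,0],"twist": [0,0,0.03]},{"fingers": 8.5,"dp": [-1.5,-1,0],"twist": [0,0,0.03]},{"fingers": 8.5,"dp": [-0.6,-0.4,0],"twist": [0,0,0]},{"fingers": 8.5,"dp": [0,0,0],"twist": [0,0,0]},{"fingers": 8.5,"dp": [0,0,0],"twist": [0,0,0]},{"fingers": 8.5,"dp": [0,0,0],"twist": [0,0,0]},{"fingers": 8.5,"dp": [0,0,0],"twist": [0,0,0]},{"fingers": 8.5,"dp": [0,0,0],"twist": [0,0,0]},{"fingers": 8.5,"dp": [0,0,0],"twist": [0,0,0]},{"fingers": 8.5,"dp": [0,0,0],"twist": [0,0,0]}]'

```text
t: 19.38
position: [448.5, 84.7, 122.2]
orientation: [-3.141, -0.0, 1.494]
force: [0.9, -0.4, -0.2]
width: 84.8
```

```bash
python3 - <<'E'
from h import *
o=manip.get_obs(); print(o["position"],o["orientation"],o["force"],o["width"])
c=camera("wrist"); cv2.imwrite("pics/w12.png",c["img"][:,:,::-1])
for s,ce,m in comps(c,(0,0,140),(180,60,255),150):
    cn=cv2.findContours(m,cv2.RETR_EXTERNAL,cv2.CHAIN_APPROX_NONE)[0][0].reshape(-1,2)
    print(s,ce,cv2.minAreaRect(plane(c,cn,22)[:,:2].astype(np.float32)))
c=camera("scene"); cv2.imwrite("pics/s12.png",c["img"][:,:,::-1])
E
```

```text
[448.50192165  84.70201439 122.22748689] [-3.14145115e+00 -4.68211391e-04  1.49427887e+00] [ 0.93515461 -0.37075984 -0.20748472] 84.80863880964611
[  77    0   66   56 3120] [110.07788462  24.60673077] ((346.3708190917969, 224.8628387451172), (38.97440719604492, 51.155696868896484), 82.93937683105469)
[449  16  39  71 437] [460.87185355  53.60411899] ((621.791748046875, 186.3937225341797), (31.36374282836914, 53.714420318603516), 8.194740295410156)
[203  74  46  14 448] [225.19866071  80.44866071] ((430.2558288574219, 178.66934204101562), (7.361898899078369, 35.71809387207031), 89.91707611083984)
[ 240  158   35   65 2140] [256.74626168 190.08224299] ((447.4606018066406, 86.38497924804688), (58.87126541137695, 29.099658966064453), 84.48287200927734)
[129 250  37  52 552] [146.07789855 275.47826087] ((332.7823486328125, 9.5770263671875), (68.82986450195312, 15.036735534667969), 58.122955322265625)
[350 250  37  52 549] [369.16757741 275.19672131] ((550.5021362304688, -6.799903869628906), (14.532251358032227, 68.70092010498047), 23.481117248535156)
[235 268  23   9 183] [245.77595628 272.20765027] ((430.7170104980469, 5.740873336791992), (8.986615180969238, 21.263511657714844), 85.76203918457031)
```

View pics/w12.png

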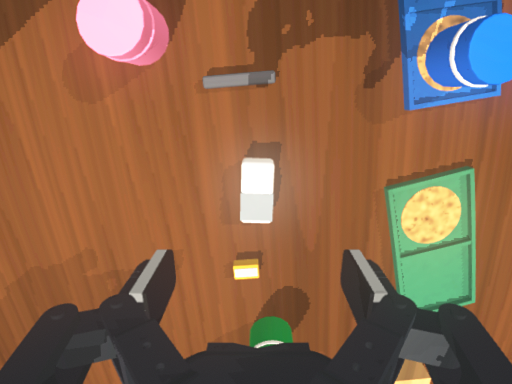

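View pics/s12.png

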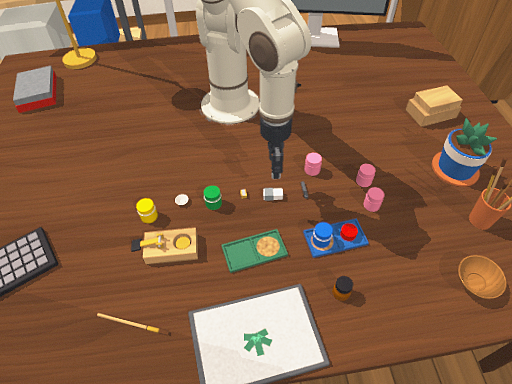

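Request:
step_arm --deltas '[{"fingers": 8.5,"dp": [-0.1,0.1,-1],"twist": [0,0,-0.02]},{"fingers": 8,"dp": [0,0,-2],"twist": [0,0,0]},{"fingers": 7,"dp": [0,0,-2],"twist": [0,0,0]},{"fingers": 6,"dp": [0,0,-2],"twist": [0,0,0]},{"fingers": 6,"dp": [0,0,-2],"twist": [0,0,0]},{"fingers": 6,"dp": [0,0,-1.3],"twist": [0,0,0]},{"fingers": 6,"dp": [0,0,-0.7],"twist": [0,0,0]},{"fingers": 6,"dp": [0,0,-0.3],"twist": [0,0,0]},{"fingers": 6,"dp": [0,0,-0.2],"twist": [0,0,0]},{"fingers": 6,"dp": [0,0,0],"twist": [0,0,0]}]'

```text
t: 20.32
position: [447.7, 85.4, 7.6]
orientation: [3.141, -0.0, 1.474]
force: [0.2, -0.2, 0.2]
width: 60.0
```

Request:
step_arm --deltas '[{"fingers": 1,"dp": [0,0,0],"twist": [0,0,0]},{"fingers": 1,"dp": [0,0,0],"twist": [0,0,0]},{"fingers": 1,"dp": [0,0,0],"twist": [0,0,0]},{"fingers": 1,"dp": [0,0,0],"twist": [0,0,0]},{"fingers": 1,"dp": [0,0,0],"twist": [0,0,0]},{"fingers": 1,"dp": [0,0,0],"twist": [0,0,0]},{"fingers": 1,"dp": [0,0,0],"twist": [0,0,0]},{"fingers": 1,"dp": [0,0,0],"twist": [0,0,0]},{"fingers": 1,"dp": [0,0,0],"twist": [0,0,0]},{"fingers": 1,"dp": [0,0,0],"twist": [0,0,0]}]'

```text
t: 21.15
position: [448.0, 85.2, 8.2]
orientation: [3.14, 0.0, 1.474]
force: [-1.5, -0.9, 5.3]
width: 26.5
```

Request:
step_arm --deltas '[{"fingers": 1,"dp": [0,0,0.5],"twist": [0,0,0]},{"fingers": 1,"dp": [0,0,2],"twist": [0,0,0]},{"fingers": 1,"dp": [0,0,2.5],"twist": [0,0,0]},{"fingers": 1,"dp": [0,0,2],"twist": [0,0,0]},{"fingers": 1,"dp": [1.5,-1,1],"twist": [0,0,0.04]},{"fingers": 1,"dp": [2.5,-1.6,0],"twist": [0,0,0.04]},{"fingers": 1,"dp": [3,-2,0],"twist": [0,0,0.04]},{"fingers": 1,"dp": [3,-2,0],"twist": [0,0,0.04]},{"fingers": 1,"dp": [3,-2,0],"twist": [0,0,0.04]},{"fingers": 1,"dp": [2.5,-1.5,0],"twist": [0,0,0.04]}]'

```text
t: 21.98
position: [604.3, -18.7, 87.9]
orientation: [3.141, 0.001, 1.713]
force: [0.4, -0.2, -0.7]
width: 26.5
```

Request:
step_arm --deltas '[{"fingers": 1,"dp": [1.6,-1,0],"twist": [0,0,0.04]},{"fingers": 1,"dp": [1,-0.5,0],"twist": [0,0,0]},{"fingers": 1,"dp": [0,0,-1],"twist": [0,0,0]},{"fingers": 1,"dp": [0,0,-1.5],"twist": [0,0,0]},{"fingers": 1,"dp": [0,0,-1.5],"twist": [0,0,0]},{"fingers": 1,"dp": [0,0,-0.5],"twist": [0,0,0]},{"fingers": 1,"dp": [0,0,0],"twist": [0,0,0]},{"fingers": 1,"dp": [0,0,0],"twist": [0,0,0]},{"fingers": 1,"dp": [0,0,0],"twist": [0,0,0]},{"fingers": 1,"dp": [0,0,0],"twist": [0,0,0]}]'

```text
t: 22.82
position: [628.8, -30.4, 43.1]
orientation: [3.14, 0.0, 1.754]
force: [0.5, -0.3, -0.9]
width: 26.5
```

```bash
python3 - <<'E'
from h import *
o=manip.get_obs(); print(o["position"],o["orientation"],o["force"],o["width"])
c=camera("wrist"); cv2.imwrite("pics/w13.png",c["img"][:,:,::-1])
E
```

```text
[628.75272579 -30.43030521  43.06042706] [3.14041210e+00 2.47033284e-04 1.75428074e+00] [ 0.50397468 -0.29615002 -0.89361388] 26.485446742084157
```

View pics/w13.png

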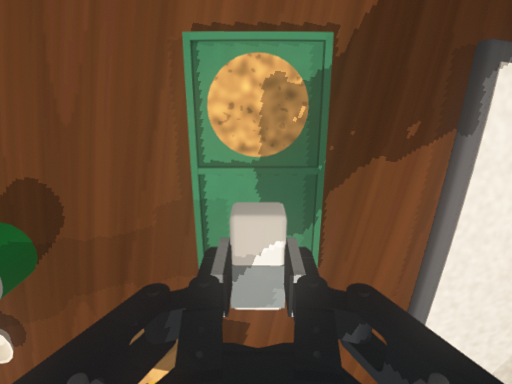

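The eraser is aligned over the bare green compartment. I'll lower from 43 to 12, release in a small opening and rise.

Request:
step_arm --deltas '[{"fingers": 1,"dp": [0,-0.1,-1],"twist": [0,0,0]},{"fingers": 1,"dp": [0,0,-1],"twist": [0,0,0]},{"fingers": 1,"dp": [0,0,-0.6],"twist": [0,0,0]},{"fingers": 1,"dp": [0,0,-0.4],"twist": [0,0,0]},{"fingers": 1,"dp": [0,0,-0.1],"twist": [0,0,0]},{"fingers": 1,"dp": [0,0,0],"twist": [0,0,0]},{"fingers": 1,"dp": [0,0,0],"twist": [0,0,0]},{"fingers": 1,"dp": [0,0,0],"twist": [0,0,0]},{"fingers": 1,"dp": [0,0,0],"twist": [0,0,0]},{"fingers": 1,"dp": [0,0,0],"twist": [0,0,0]}]'

```text
t: 23.7
position: [627.2, -32.2, 12.3]
orientation: [-3.139, 0.001, 1.754]
force: [-7.7, -2.6, 14.2]
width: 26.2
```

Request:
step_arm --deltas '[{"fingers": 1,"dp": [0,0,0.1],"twist": [0,0,0]},{"fingers": 3.2,"dp": [0,0,0],"twist": [0,0,0]},{"fingers": 4,"dp": [0,0,0],"twist": [0,0,0]},{"fingers": 4,"dp": [0,0,0],"twist": [0,0,0]},{"fingers": 4,"dp": [0,0,0],"twist": [0,0,0]},{"fingers": 4,"dp": [0,0,0.5],"twist": [0,0,0]},{"fingers": 4,"dp": [0,0,1.5],"twist": [0,0,0]},{"fingers": 5,"dp": [0,0,3],"twist": [0,0,0]},{"fingers": 8.5,"dp": [0,0,3],"twist": [0,0,0]},{"fingers": 8.5,"dp": [0,0,3],"twist": [0,0,0]}]'

```text
t: 24.53
position: [628.2, -31.4, 124.5]
orientation: [3.141, -0.0, 1.754]
force: [0.7, -0.1, -0.1]
width: 72.3
```

```bash
python3 - <<'E'
from h import *
o=manip.get_obs(); print(o["position"],o["orientation"],o["force"],o["width"])
c=camera("wrist"); cv2.imwrite("pics/w14.png",c["img"][:,:,::-1])
E
```

```text
[628.18353442 -31.35647309 124.52043704] [ 3.14142571e+00 -4.75812338e-04  1.75441046e+00] [ 0.707789   -0.07376771 -0.13728233] 72.32380299759456
```

View pics/w14.png

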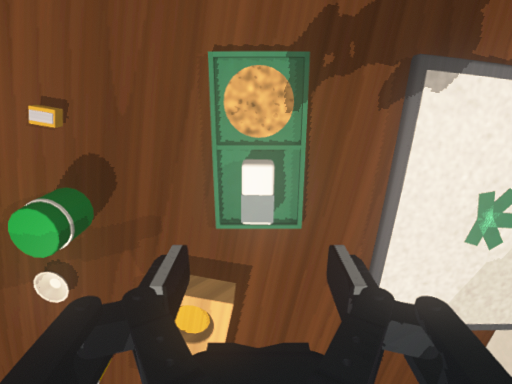

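Request:
step_arm --deltas '[{"fingers": 8.5,"dp": [-1.5,-0.5,0],"twist": [0,0,0]},{"fingers": 8.5,"dp": [-2.5,-0.8,0],"twist": [0,0,0]},{"fingers": 8.5,"dp": [-3,-1,0],"twist": [0,0,0]},{"fingers": 8.5,"dp": [-3,-1,0],"twist": [0,0,0]},{"fingers": 8.5,"dp": [-3,-1,0],"twist": [0,0,0]},{"fingers": 8.5,"dp": [-2.5,-0.8,0],"twist": [0,0,0]},{"fingers": 8.5,"dp": [-1.5,-0.5,0],"twist": [0,0,0]},{"fingers": 8.5,"dp": [-0.8,-0.2,0],"twist": [0,0,0]},{"fingers": 8.5,"dp": [0,0,0],"twist": [0,0,0]},{"fingers": 8.5,"dp": [0,0,0],"twist": [0,0,0]}]'

```text
t: 25.42
position: [451.5, -89.9, 123.2]
orientation: [3.14, 0.001, 1.754]
force: [1.8, -0.1, -0.6]
width: 85.2
```

```bash
python3 - <<'E'
from h import *
o=manip.get_obs(); print(o["position"],o["orientation"],o["force"],o["width"])
c=camera("wrist"); cv2.imwrite("pics/w15.png",c["img"][:,:,::-1])
for s,ce,m in comps(c,(55,120,40),(85,255,255),300): print(s,ce,plane(c,ce,56),plane(c,[s[0]+s[2]/2-.5,s[1]+s[3]/2-.5],56))
E
```

```text
[451.50964465 -89.8929521  123.19503122] [3.13955306e+00 1.01141049e-03 1.75351178e+00] [ 1.76522493 -0.14893046 -0.57346913] 85.20806477200279
[ 226  173   59   60 2745] [255.08160291 202.92859745] [[448.77003542 -87.3685868   56.        ]] [[448.64703172 -87.03787641  56.        ]]
```

View pics/w15.png

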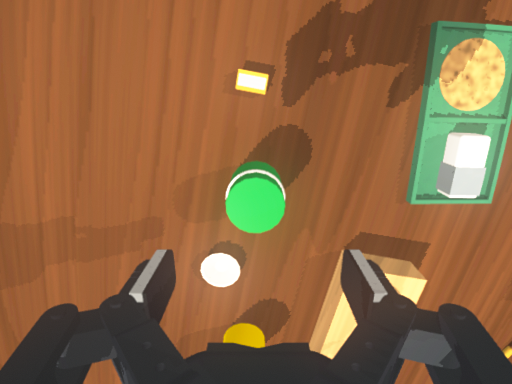

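The green cap is at (255,203), which gives (449,-87). Lowering onto it.

Request:
step_arm --deltas '[{"fingers": 8.5,"dp": [-0.2,0.2,-1],"twist": [0,0,0]},{"fingers": 8.5,"dp": [0,0,-2],"twist": [0,0,0]},{"fingers": 8.5,"dp": [0,0,-2],"twist": [0,0,0]},{"fingers": 8.5,"dp": [0,0,-2],"twist": [0,0,0]},{"fingers": 8.5,"dp": [0,0,-1.5],"twist": [0,0,0]},{"fingers": 8.5,"dp": [0,0,-1.3],"twist": [0,0,0]},{"fingers": 8.5,"dp": [0,0,-0.8],"twist": [0,0,0]},{"fingers": 8.5,"dp": [0,0,-0.3],"twist": [0,0,0]},{"fingers": 8.5,"dp": [0,0,0],"twist": [0,0,0]},{"fingers": 8.5,"dp": [0,0,0],"twist": [0,0,0]}]'

```text
t: 26.3
position: [448.8, -87.3, 13.4]
orientation: [3.141, -0.0, 1.755]
force: [-0.6, -0.2, 0.4]
width: 84.6
```

Request:
step_arm --deltas '[{"fingers": 2,"dp": [0,0,0],"twist": [0,0,0]},{"fingers": 2,"dp": [0,0,0],"twist": [0,0,0]},{"fingers": 2,"dp": [0,0,0],"twist": [0,0,0]},{"fingers": 2,"dp": [0,0,0],"twist": [0,0,0]},{"fingers": 2,"dp": [0,0,0],"twist": [0,0,0]},{"fingers": 2,"dp": [0,0,0],"twist": [0,0,0]},{"fingers": 2,"dp": [0,0,0],"twist": [0,0,0]},{"fingers": 2,"dp": [0,0,0],"twist": [0,0,0]},{"fingers": 2,"dp": [0,0,0],"twist": [0,0,0]},{"fingers": 2,"dp": [0,0,0],"twist": [0,0,0]}]'

```text
t: 27.13
position: [448.9, -88.1, 14.4]
orientation: [3.141, 0.001, 1.754]
force: [-2.6, 1.1, 9.7]
width: 46.2
```

Request:
step_arm --deltas '[{"fingers": 2,"dp": [0,0,0.5],"twist": [0,0,0]},{"fingers": 2,"dp": [0,0,1.5],"twist": [0,0,0]},{"fingers": 2,"dp": [0,0,2],"twist": [0,0,0]},{"fingers": 2,"dp": [0,0,2],"twist": [0,0,0]},{"fingers": 2,"dp": [0,0,2],"twist": [0,0,0]},{"fingers": 2,"dp": [0.6,0.5,0.6],"twist": [0,0,0]},{"fingers": 2,"dp": [1.5,1.2,0],"twist": [0,0,0]},{"fingers": 2,"dp": [2.5,2,0],"twist": [0,0,0]},{"fingers": 2,"dp": [2.5,2,0],"twist": [0,0,0]},{"fingers": 2,"dp": [2.5,2,0],"twist": [0,0,0]}]'

```text
t: 27.97
position: [545.3, -10.4, 99.1]
orientation: [-3.142, 0.001, 1.752]
force: [0.0, -0.4, -0.3]
width: 46.3
```

Request:
step_arm --deltas '[{"fingers": 2,"dp": [2.5,2,0],"twist": [0,0,0]},{"fingers": 2,"dp": [2.5,2,0],"twist": [0,0,0]},{"fingers": 2,"dp": [1.4,1,0],"twist": [0,0,0]},{"fingers": 2,"dp": [0.6,0.4,0],"twist": [0,0,0]},{"fingers": 2,"dp": [0,0,-1],"twist": [0,0,0]},{"fingers": 2,"dp": [0,0,-1.5],"twist": [0,0,0]},{"fingers": 2,"dp": [0,0,-1.5],"twist": [0,0,0]},{"fingers": 2,"dp": [0,0,-1],"twist": [0,0,0]},{"fingers": 2,"dp": [0,0,0],"twist": [0,0,0]},{"fingers": 2,"dp": [0,0,0],"twist": [0,0,0]}]'

```text
t: 28.8
position: [612.8, 42.2, 47.9]
orientation: [-3.139, -0.0, 1.753]
force: [0.2, 0.3, -0.5]
width: 45.9
```

Request:
step_arm --deltas '[{"fingers": 2,"dp": [0,0,-1],"twist": [0,0,0]},{"fingers": 2,"dp": [0,0,-1],"twist": [0,0,0]},{"fingers": 2,"dp": [0,0,-0.4],"twist": [0,0,0]},{"fingers": 2,"dp": [0,0,-0.3],"twist": [0,0,0]},{"fingers": 2,"dp": [0,0,0],"twist": [0,0,0]},{"fingers": 2,"dp": [0,0,0],"twist": [0,0,0]},{"fingers": 2,"dp": [0,0,0],"twist": [0,0,0]},{"fingers": 2,"dp": [0,0,0],"twist": [0,0,0]},{"fingers": 2,"dp": [0,0,0],"twist": [0,0,0]},{"fingers": 2,"dp": [0,0,0],"twist": [0,0,0]}]'

```text
t: 29.63
position: [614.5, 43.2, 22.6]
orientation: [3.141, 0.0, 1.754]
force: [0.5, -0.4, -0.1]
width: 46.5
```

```bash
python3 - <<'E'
from h import *
o=manip.get_obs(); print(o["position"],o["orientation"],o["force"],o["width"])
c=camera("wrist"); cv2.imwrite("pics/w16.png",c["img"][:,:,::-1])
E
```

```text
[614.46232297  43.18121411  22.58932887] [3.14117565e+00 1.48588211e-04 1.75378264e+00] [ 0.47154917 -0.38481316 -0.05663955] 46.49226772441122
```

View pics/w16.png

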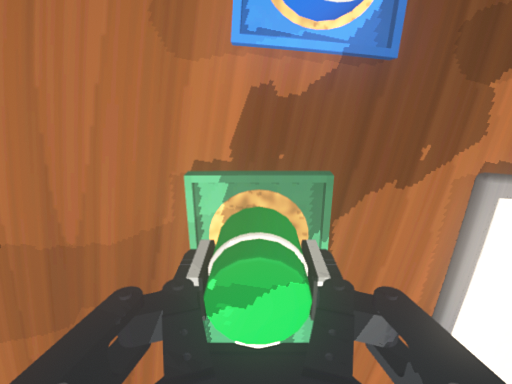

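Centred over the cork spot, 4–5 mm to go.

Request:
step_arm --deltas '[{"fingers": 2,"dp": [0,0,-0.3],"twist": [0,0,0]},{"fingers": 2,"dp": [0,0,-0.2],"twist": [0,0,0]},{"fingers": 2,"dp": [0,0,0],"twist": [0,0,0]},{"fingers": 2,"dp": [0,0,0],"twist": [0,0,0]},{"fingers": 5.2,"dp": [0,0,0],"twist": [0,0,0]},{"fingers": 6,"dp": [0,0,0],"twist": [0,0,0]},{"fingers": 7,"dp": [0,0,0],"twist": [0,0,0]},{"fingers": 8,"dp": [0,0,0],"twist": [0,0,0]},{"fingers": 8.5,"dp": [0,0,0],"twist": [0,0,0]},{"fingers": 8.5,"dp": [0,0,0],"twist": [0,0,0]}]'

```text
t: 30.52
position: [614.2, 43.2, 17.1]
orientation: [-3.141, -0.0, 1.754]
force: [-0.2, -0.2, -0.7]
width: 84.8
```

Request:
step_arm --deltas '[{"fingers": 8.5,"dp": [0,0,0.5],"twist": [0,0,0]},{"fingers": 8.5,"dp": [0,0,2],"twist": [0,0,0]},{"fingers": 8.5,"dp": [0,0,3],"twist": [0,0,0]},{"fingers": 8.5,"dp": [0,0,3],"twist": [0,0,0]},{"fingers": 8.5,"dp": [0,0,3],"twist": [0,0,0]},{"fingers": 8.5,"dp": [0,-2,3],"twist": [0,0,0]},{"fingers": 8.5,"dp": [0,-4,2],"twist": [0,0,0]},{"fingers": 8.5,"dp": [0,-4,2],"twist": [0,0,0]},{"fingers": 8.5,"dp": [0,-4,0],"twist": [0,0,0]},{"fingers": 8.5,"dp": [0,-4,0],"twist": [0,0,0]}]'

```text
t: 31.35
position: [615.2, -132.7, 202.1]
orientation: [3.138, 0.002, 1.755]
force: [0.5, 0.0, 0.2]
width: 85.1
```

Request:
step_arm --deltas '[{"fingers": 8.5,"dp": [-1,-4,0],"twist": [0,0,0]},{"fingers": 8.5,"dp": [-1,-4,0],"twist": [0,0,0]},{"fingers": 8.5,"dp": [-1,-4,0],"twist": [0,0,0]},{"fingers": 8.5,"dp": [-1,-4,0],"twist": [0,0,0]},{"fingers": 8.5,"dp": [-1,-4,0],"twist": [0,0,0]},{"fingers": 8.5,"dp": [-1,-4,0],"twist": [0,0,0]},{"fingers": 8.5,"dp": [-1,-4,0],"twist": [0,0,0]},{"fingers": 8.5,"dp": [-1,-4,0],"twist": [0,0,0]},{"fingers": 8.5,"dp": [-1,-3,0],"twist": [0,0,0]},{"fingers": 8.5,"dp": [-1,-2,0],"twist": [0,0,0]}]'

```text
t: 32.18
position: [511.9, -506.1, 199.4]
orientation: [-3.141, 0.001, 1.749]
force: [-0.3, -0.7, -0.6]
width: 84.8
```

Request:
step_arm --deltas '[{"fingers": 8.5,"dp": [-2,-3,0],"twist": [0,0,0]},{"fingers": 8.5,"dp": [-2,-3,0],"twist": [0,0,0]},{"fingers": 8.5,"dp": [-2,-2,0],"twist": [0,0,0]},{"fingers": 8.5,"dp": [-1,-1,0],"twist": [0,0,0]},{"fingers": 8.5,"dp": [0,0,0],"twist": [0,0,0]},{"fingers": 8.5,"dp": [0,0,0],"twist": [0,0,0]},{"fingers": 8.5,"dp": [0,0,0],"twist": [0,0,0]},{"fingers": 8.5,"dp": [0,0,0],"twist": [0,0,0]},{"fingers": 8.5,"dp": [0,0,0],"twist": [0,0,0]},{"fingers": 8.5,"dp": [0,0,0],"twist": [0,0,0]}]'

```text
t: 33.02
position: [445.8, -589.9, 199.8]
orientation: [3.141, -0.0, 1.756]
force: [-0.7, -0.1, 0.3]
width: 84.7
```

```bash
python3 - <<'E'
from h import *
o=manip.get_obs(); print(o["t"],o["position"],o["force"])
for n in ("top","scene"):
    c=camera(n); x=cv2.resize(c["img"][110:260,80:450] if n=="top" else c["img"][140:290,110:400],None,fx=2.1,fy=2.1,interpolation=cv2.INTER_CUBIC)
    cv2.imwrite(f"pics/{n}17.png",x[:,:,::-1])
    for nm,lo,hi,z in [("green",(55,170,40),(85,255,255),60),("blue",(103,190,60),(115,255,255),60),("red",(0,230,130),(4,255,255),28),("white",(0,0,120),(180,70,255),26),("yellow",(25,150,120),(32,255,255),56)]:
        for s,ce,m in comps(c,lo,hi,60):
            p=plane(c,ce,z)[0]
            if 350<p[0]<720 and abs(p[1])<320: print(n,nm,s,ce.round(1),p.round(1))
g=lambda t,a,P:(np.array([[np.cos(a),np.sin(a)],[-np.sin(a),np.cos(a)]])@(np.array(P)-t)).round(1)
E
```

```text
33.0167 [ 445.77412341 -589.890803    199.82154084] [-0.65250534 -0.14353745  0.28415832]
top green [242 137  19  20 287] [251.1 146.3] [615.9  41.2  60. ]
top blue [175 137  21  19 304] [185.8 145.6] [620.7 186.7  60. ]
top red [148 147  17  17 219] [155.9 155.2] [608.7 261.6  28. ]
top white [270 136  29  20 429] [283.8 145.2] [626.8 -32.9  26. ]
top white [176 143  27  23 194] [191.8 156.1] [605.3 178.7  26. ]
top white [343 221  18  19 274] [351.5 230.1] [ 429.6 -177.6   26. ]
top yellow [387 199  23  21 372] [398.1 209.4] [ 469.9 -274.1   56. ]
scene green [259 228  18  17 239] [267.2 236.1] [617.   41.7  60. ]
scene green [259 245  17   8  77] [266.9 248.9] [653.7  35.1  60. ]
scene blue [339 219  21  23  64] [350.2 227.7] [622.8 257.1  60. ]
scene blue [315 223  18  16 234] [323.3 230.4] [620.8 186.1  60. ]
scene blue [313 236  17  11  80] [320.1 242.7] [655.4 169.3  60. ]
scene red [341 224  17  16 191] [348.8 231.3] [613.7 262.1  28. ]
scene white [175 194  13  11 113] [181.2 199.2] [ 439.2 -177.4   26. ]
scene white [227 243  25  19 287] [239.5 250.8] [629.7 -31.4  26. ]
scene yellow [137 199  16  13 168] [144.3 204.8] [ 468.9 -273.5   56. ]
```

View pics/top17.png

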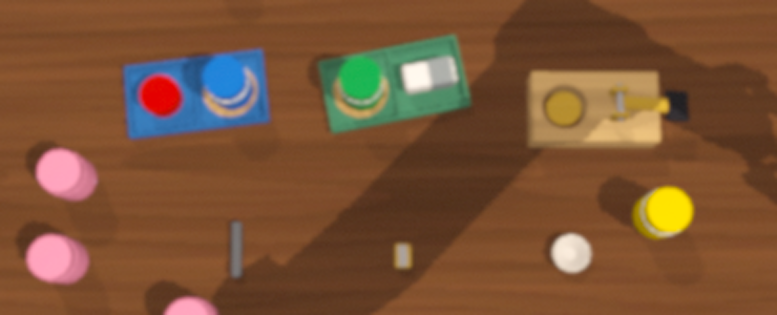

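View pics/scene17.png

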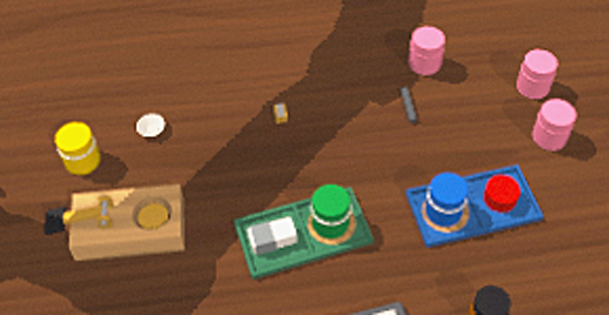

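All four pieces are within about 4 mm of their targets, the jars stand upright, the yellow jar is unmoved, and the arm is clear. Handing in.

```bash
python3 -c "
from cell import manip
print(manip.job_done())"
```

```text
the job is handed in; nothing more can be done
None
```

I made up both kits and handed the job in at about 33 s of the 115 s allowed; the hand-in reports no verdict.

- **What I did:** I pressed the lever to its stop (about 16 N) and saw the cake raised. The cake and blue jar went into the blue tray, then the eraser and green jar into the green tray, each lowered to the tray floor and released.
- **Last checks:** In the top and scene views, the jars stand upright over the cork spots. The eraser and cake lie flat in the bare compartments. All four measure within about 4 mm of their targets.
- **Yellow jar:** It measures within 1 mm of its start, and the arm is well clear of everything.
- **Failed or disagreed:**
  - My first two lever moves were refused because I left the twist out; nothing moved, and I sent them again.
  - One early wrist measurement was 5–7 mm off because I paired a picture with a later camera reading; I measured again before acting.
  - The top and scene views differ by about 5 mm in x for the cake (609 and 614 mm). Either value is well inside its 18 mm limit.
  - The finger opening reads about 2 mm below the true size of each held piece.

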